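# Lay out a visitor's covered tea cup and tumbler on a cluttered office desk

### The arm

A 6-joint arm with a two-finger parallel gripper is mounted at the origin on the work surface. World frame = base frame: x ahead of the robot, y to its left, z up, the work surface at z = 0. Lengths are in m, angles in rad, forces in N, time in s.
With the tool pointing down it reaches from about 0.275 to 0.825 m from the base axis. Payload 4.9 kg.
Tool frame: the origin (TCP) lies midway between the tips of the shut fingers; the grasp point (between the pads) lies 19 mm behind it (bot.grip_depth is the distance from the TCP to the grasp point, in m); y points along the fingers, x is the direction in which the jaws open and shut, and the axes are right-handed (so a half turn about y gives the same grasp; the last joint's range is limited). The gripper opens to 85 mm and grips with 20 to 120 N. Pads are 22 mm wide; open, the fingers measure 114 mm over their backs; the gripper's body (76 mm by 85 mm) begins 54 mm behind the grasp point. The pads swing forward as they close: fully open they stand 13 mm farther back than shut.
Start: joints at [-1.411, 0.326, -0.193, 1.052, 0, 1.437], TCP at [0.159, -0.526, 0.231] pointing down, gripper open.
Joint ranges: [-2.65, 2.65], [-0.97, 1.79], [-1.3, 1.35], [-1.93, 2.1], [-1.47, 1.37], [-3.14, 3.14]. Speed limits (rad/s): [2.57, 2.57, 3.14, 3.14, 3.14, 3.14].

### API

Orientations are given as a unit quaternion [w, x, y, z].
In Python, from cell import bot gives the robot as it stands. Calls block until the motion is done:
- bot.move_pose(position, orientation): joint-space move of the TCP to a pose.
- bot.move_linear(position, speed=0.15, rotation=None, until_force=None): straight line of the TCP; rotation=None keeps the orientation; speed is the mean speed in m/s. With until_force (N) it stops when the force on the tool has changed by that much, and returns True; else False.
- bot.goto_joints(angles): joint-space move.
- bot.set_gripper(opening, grasp_force=None): opening from 0.0 (shut) to 1.0 (fully open); grasp_force is the grip in N (None keeps the last); returns when the fingers have stopped.
- bot.wait(seconds).
- bot.solve_ik(position, orientation): joint angles nearest the present ones, or None.
- bot.camera(name): name is "side" or "top" or "wrist"; returns the picture (480x640x3 uint8, red, green, blue); there is no depth.
- bot.calibration(name): a dict with "mtx" (3x3 intrinsics, pixels), "k1" (the pictures are not rectified: a ray, as slopes to the right and down, at radius r is drawn at 1 + k1 r^2 times it, then the intrinsics apply), "extrinsics" (4x4, takes a point from world to camera coordinates); the wrist camera has in their place "hand_eye" (4x4, takes a point from camera to tool coordinates, whose origin is the TCP and whose axes are the tool frame's). Camera axes: x right, y down, z forward; pixel columns grow to the right and rows downward; lengths in m; the calibration is good to about 2 mm. A picture is of the moment at which its call begins: read the wrist's pose just before it. calibration takes no time and is no camera call.
A pose or a line that the arm cannot do raises bot.PlanningError and nothing moves.
- bot.close_job(): hands the job in, once; it reports no verdict.
Trained networks look in the newest picture that a camera, given by its name, has taken for a name from the list of things; names that differ only in an ending like _2 or _b are one class to them, and where a whole thing is asked for, a point or a joint stands for the part that bears it (a point fixed in the world has none). Each returns a list of dicts, best first, with "confidence" (0 to 1); they miss things now and then, are a little off and sometimes report something else, mostly with a low value. They report only what shows in the picture. A call takes as long as a camera call. They do not tell look-alikes from the thing itself.
- bot.search_frame(camera, thing): "bbox" ([left, top, width, height] in pixels, round what is visible of it).
Readings, each from a call of its own:
- bot.read_clock(): time.
- bot.read_joint_positions(): joint angles.
- bot.read_joint_vel(): joint speeds.
- bot.read_joint_efforts(): joint torques, N m.
- bot.read_position(): TCP position.
- bot.read_tool_rot(): TCP orientation.
- bot.read_ft_force(): force on the tool from outside, world axes, zero at the start.
- bot.read_moment(): the same for the moment, N m.
- bot.read_gripper_width(): opening from 0.0 (shut) to 1.0 (fully open).
Only numpy, scipy, OpenCV 4.12 (cv2) and the standard library are available. Lean on these libraries where they do the work, as an engineer would, in place of code of your own. Each camera call takes 0.05 s, during which the arm holds its last target.

### The job

Pick the tea things out of the clutter on the desk and lay them out at the visitor's place: the porcelain cup upright in the middle of the saucer, the glass tumbler upright in the middle of the cork coaster, and each covered by its own lid, the wider porcelain lid on the cup and the smaller steel lid on the tumbler, seated level on the rim. Set everything down gently without dropping or knocking anything over, leave the saucer and coaster where they lie, and leave the pen pot, stapler, rubber stamp and paper-clip dish as they are.

Things in the scene. Friction and masses are not known exactly. Their poses are not given: they have to be found in the camera images.
- cup: White porcelain tea cup, empty, open side up. 66 mm outside diameter from 22 mm above the underside up to the rim, 66 mm tall, wall 4 mm, foot 48 mm across; one handle on the side, along its own +y, reaching 60 mm from the axis. Grip it from above across its own x axis (66 mm wide), clear of the handle. About 0.17 kg. Origin: centre of the underside; z up.
- tumbler: Clear glass tumbler, empty, standing open side up: 60 mm outside diameter, 108 mm tall, wall 4 mm, no handle. About 0.2 kg. Origin: centre of the underside; z up.
- cup_lid: Wider, slightly domed white porcelain lid of the cup, knob up. Heights above the origin: plate (78 mm diameter) 5 mm to 8.5 mm at its edge and 12.5 mm in the middle; round knob, 19 mm diameter, 12.5 to 38.5 mm; plug under the plate, 46 mm diameter, 0 to 5 mm, drops into the cup with 6 mm play. Seated: origin 61 mm above the cup's origin. 0.09 kg. Origin: centre of the plug's underside; z up.
- tumbler_lid: Smaller flat steel lid of the tumbler, knob up. Heights above the origin: plate (67 mm diameter) 5 to 8 mm; slim black round knob, 14 mm diameter, 8 to 34 mm; plug under the plate, 40 mm diameter, 0 to 5 mm, drops into the tumbler with 6 mm play. Seated: origin 103 mm above the tumbler's origin. 0.06 kg. Origin: centre of the plug's underside; z up.
- saucer: White porcelain saucer at the visitor's side of the desk, loose, 136 mm in diameter, rim 18 mm high, flat floor about 80 mm across and 5 mm above its origin. Origin: centre of the underside; z up.
- coaster: Round cork coaster beside the saucer (left or right of it), loose, 95 mm in diameter, 7 mm thick. Origin: centre of the underside; z up.
- pen_pot: Black round pen pot with pens, 68 mm in diameter, pot 90 mm tall, pens up to 150 mm. To be left alone. Origin: centre of the underside.
- stapler: Black stapler lying flat, 120 mm long (its x), 34 mm wide, 53 mm tall. To be left alone. Origin: centre of the underside.
- stamp: Rubber stamp standing on its 62 x 40 mm wooden block, turned wooden grip, 78 mm tall. To be left alone. Origin: centre of the underside.
- clip_dish: Small round grey dish of paper clips, 72 mm in diameter, 32 mm tall. To be left alone. (A flat white memo pad, 88 mm square and 13 mm thick, also lies among these things and does not move.) Origin: centre of the underside.
Things that resemble listed ones, but are neither listed nor needed, are in the scene too. What is shaped like the tumbler_lid but orange or red is not meant.

How it is judged:
By the outcome, as a careful person would: the job done as asked, in the order asked, and still so for the second after the job is handed in, with the robot touching nothing.
It also fails if it takes over 125 s, if anything falls off the work surface, if the arm or the gripper's body presses on something with over 40 N, if the wrist force passes 120 N, or if a joint passes its speed limit or range.

## Working session

There is one attempt and no reset: what is moved stays moved. The work goes in short steps, each a Python script; the robot and the scene stay as the last script left them, time stands still between calls to the robot, and variables do not carry over. Pictures are saved under pics/ and viewed, and the job is handed in when it is done.

```bash
ls; mkdir -p pics; python3 - <<'E'
from cell import bot
import cv2
for c in ("side","top","wrist"):
    im=bot.camera(c); cv2.imwrite(f"pics/{c}0.png",im[:,:,::-1])
    k=bot.calibration(c); print(c,{a:(b.round(4).tolist() if hasattr(b,'round') and hasattr(b,'tolist') else b) for a,b in k.items()})
    for t in ("cup","tumbler","cup_lid","tumbler_lid","saucer","coaster","pen_pot","stapler","stamp","clip_dish"):
        print(c,t,[( [round(v) for v in d["bbox"]],round(d["confidence"],2)) for d in bot.search_frame(c,t)][:4])
print(bot.read_clock(),bot.read_position(),bot.read_tool_rot())
E
```

```text
pics
side {'mtx': [[565.4231, 0.0, 317.4686], [0.0, 565.4231, 232.3902], [0.0, 0.0, 1.0]], 'k1': -0.0916930720645769, 'extrinsics': [[-0.7597, -0.6502, -0.0147, 0.3483], [-0.3262, 0.4006, -0.8562, 0.2205], [0.5626, -0.6456, -0.5164, 1.2699], [0.0, 0.0, 0.0, 1.0]]}
side cup [([252, 256, 36, 37], 0.62)]
side tumbler [([393, 223, 19, 7], 0.58)]
side cup_lid [([183, 272, 32, 28], 0.83), ([254, 296, 23, 35], 0.33), ([391, 222, 20, 11], 0.29)]
side tumbler_lid [([211, 231, 48, 29], 0.72)]
side saucer [([211, 230, 50, 29], 0.72)]
side coaster [([281, 215, 28, 21], 0.68)]
side pen_pot [([328, 157, 22, 49], 0.69)]
side stapler [([346, 212, 21, 33], 0.62)]
side stamp [([254, 296, 21, 36], 0.85), ([392, 221, 20, 13], 0.72), ([327, 160, 21, 49], 0.25)]
side clip_dish [([172, 313, 38, 31], 0.84), ([183, 274, 32, 24], 0.53)]
top {'mtx': [[517.7614, 0.0, 311.086], [0.0, 517.7614, 232.3037], [0.0, 0.0, 1.0]], 'k1': 0.05191746493899463, 'extrinsics': [[-0.0265, -0.9996, 0.0049, -0.0355], [-0.9902, 0.0256, -0.1376, 0.5294], [0.1374, -0.0085, -0.9905, 1.1171], [0.0, 0.0, 0.0, 1.0]]}
top cup [([203, 245
[... 285 characters left out ...]
pen_pot [([402, 172, 41, 39], 0.59)]
top stapler [([343, 241, 40, 49], 0.7)]
top stamp [([151, 292, 28, 26], 0.7)]
top clip_dish [([82, 248, 33, 30], 0.76), ([459, 233, 29, 33], 0.36)]
wrist {'mtx': [[384.714, 0.0, 324.826], [0.0, 384.714, 237.5027], [0.0, 0.0, 1.0]], 'k1': -0.006355841747568076, 'hand_eye': [[1.0, 0.0001, -0.0017, 0.0002], [0.0016, -0.3206, 0.9472, -0.1424], [-0.0004, -0.9472, -0.3206, 0.0824], [0.0, 0.0, 0.0, 1.0]]}
wrist cup []
wrist tumbler []
wrist cup_lid []
wrist tumbler_lid []
wrist saucer []
wrist coaster []
wrist pen_pot []
wrist stapler []
wrist stamp []
wrist clip_dish []
1.65 [ 0.15930446 -0.52644638  0.23127723] [-0.56780758  0.56781343 -0.42141621  0.42141529]
```

View images.

```bash
python3 - <<'E'
import cv2
t=cv2.imread("pics/top0.png");cv2.imwrite("pics/top0c.png",cv2.resize(t[120:345,70:560],(784,360),interpolation=cv2.INTER_CUBIC))
s=cv2.imread("pics/side0.png");cv2.imwrite("pics/side0c.png",cv2.resize(s[140:360,140:440],(800,587),interpolation=cv2.INTER_CUBIC))
E
```

```text
(no output)
```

View pics/top0c.png

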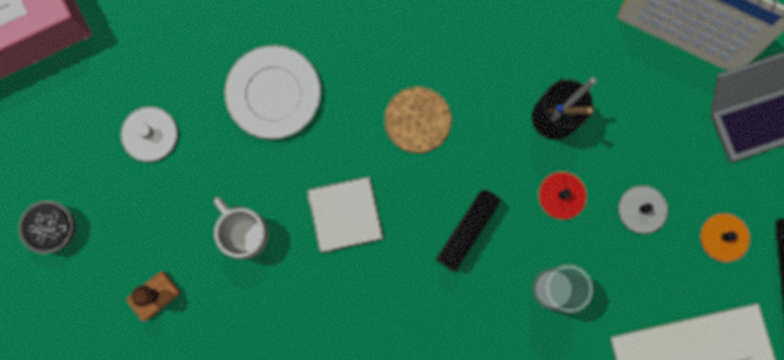

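View pics/side0c.png

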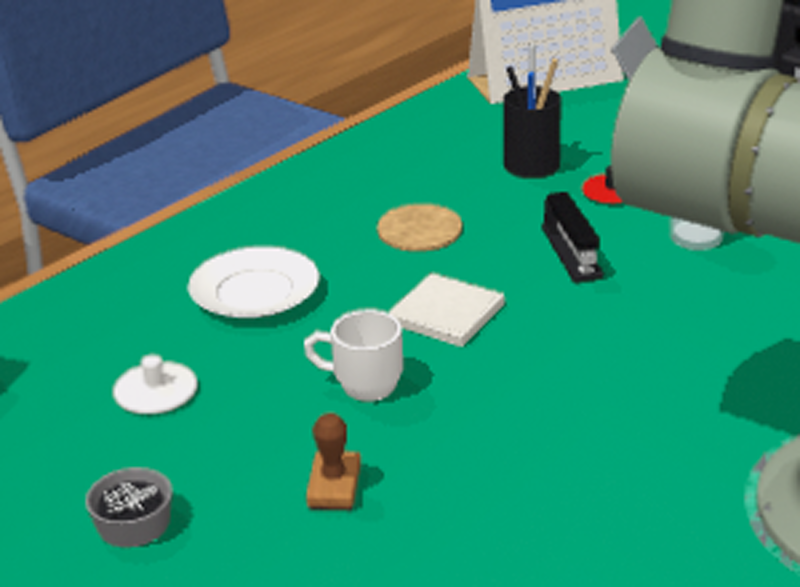

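View pics/top0.png

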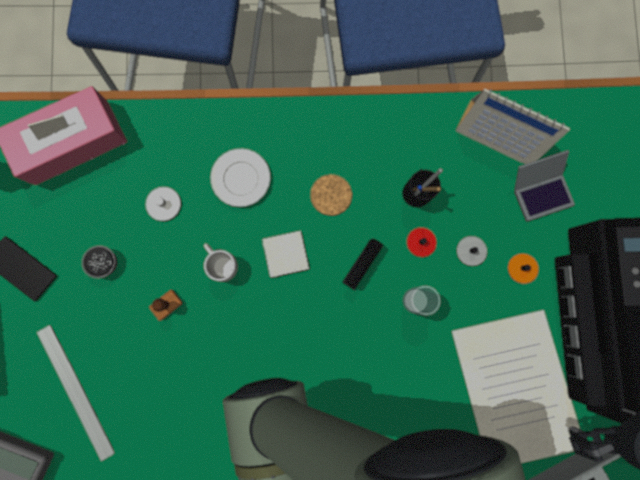

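```bash
cat > h.py <<'E'
import numpy as np, cv2, math
from scipy.spatial.transform import Rotation as Ro
from cell import bot
def Rm(yaw):
    c,s=math.cos(yaw),math.sin(yaw)
    return np.array([[c,0,-s],[s,0,c],[0,-1,0]],float)
def quat(yaw): 
    return Ro.from_matrix(Rm(yaw)).as_quat(scalar_first=True)
def ext(name,pose=None):
    k=bot.calibration(name)
    if name!="wrist": return np.array(k["extrinsics"]),k
    if pose is None: pose=(bot.read_position(),bot.read_tool_rot())
    T=np.eye(4);T[:3,:3]=Ro.from_quat(pose[1],scalar_first=True).as_matrix();T[:3,3]=pose[0]
    return np.linalg.inv(T@np.array(k["hand_eye"])),k
def ray2plane(E,k,uv,z):
    p=cv2.undistortPoints(np.array(uv,float).reshape(-1,1,2),np.array(k["mtx"]),np.array([k["k1"],0,0,0])).reshape(-1,2)
    d=np.c_[p,np.ones(len(p))]@E[:3,:3]; o=-E[:3,:3].T@E[:3,3]
    t=(z-o[2])/d[:,2]; return (o+d*t[:,None])[:,:2]
def proj(E,k,P):
    return cv2.projectPoints(np.array(P,float).reshape(-1,1,3),cv2.Rodrigues(E[:3,:3])[0],E[:3,3],np.array(k["mtx"]),np.array([k["k1"],0,0,0]))[0].reshape(-1,2)
def circ(img,E,k,xy,r,z,col=(0,0,255)):
    a=np.linspace(0,2*np.pi,60)
    uv=proj(E,k,np.c_[xy[0]+r*np.cos(a),xy[1]+r*np.sin(a),z+0*a])
    cv2.polylines(img,[np.round(uv*8).astype(int).reshape(-1,1,2)],True,col,1,cv2.LINE_AA,3)
def bc(b): return [b[0]+b[2]/2,b[1]+b[3]/2]
def look(name):
    """wrist picture (bgr), E, k"""
    E,k=ext("wrist"); im=bot.camera("wrist")[:,:,::-1].copy(); cv2.imwrite(f"pics/{name}_raw.png",im); return im,E,k
E
python3 - <<'E'
from h import *
E,k=ext("top")
im=cv2.imread("pics/top0.png")
for n,uv,z,r in [("cup",(219.5,265),.066,.033),("tumbler",(427,300),.108,.03),("cup_lid",(163,204),.006,.039),("tlid",(472,250),.0065,.0335),("saucer",(240.8,178),.018,.068),("coaster",(331,195),.007,.0475)]:
    xy=ray2plane(E,k,uv,z)[0]; print(n,xy.round(4)); circ(im,E,k,xy,r,z)
    if n in("cup","tumbler"): circ(im,E,k,xy,r*.8,0,(255,0,0))
h=ray2plane(E,k,(208,247),.045)[0];print("handle",h)
cv2.imwrite("pics/ov0.png",cv2.resize(im[160:330,130:530],(800,340),interpolation=cv2.INTER_CUBIC))
R=Ro.from_quat(bot.read_tool_rot(),scalar_first=True).as_matrix();print(R.round(2))
for y in (-57,123): print(bot.solve_ik([.45,.15,.17],quat(math.radians(y))))
E
```

```text
cup [0.4584 0.1493]
tumbler [ 0.3724 -0.2822]
cup_lid [0.6068 0.2881]
tlid [ 0.4825 -0.4134]
saucer [0.6607 0.1083]
coaster [ 0.6181 -0.0978]
handle [0.50038517 0.17800226]
[[ 0.29 -0.    0.96]
 [-0.96 -0.    0.29]
 [ 0.   -1.   -0.  ]]
[ 0.16595869  0.24232474 -0.47801183  0.85045975  0.          2.73159269]
[ 0.16595869  0.24232474 -0.47801183  0.85045975  0.         -0.40999997]
```

View pics/ov0.png

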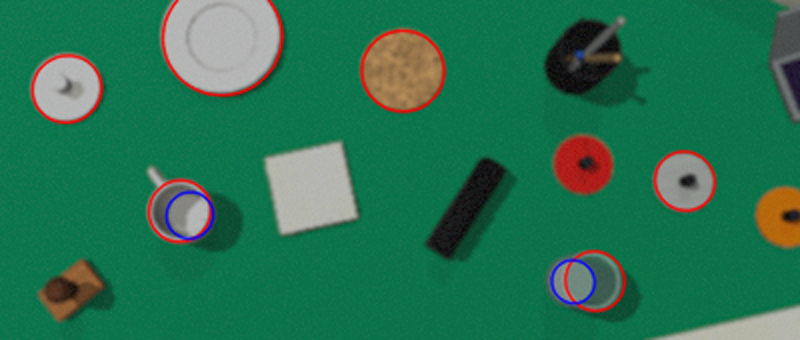

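```bash
python3 - <<'E'
from h import *
p=bot.read_position(); 
bot.move_pose([.4584,.1493,.18],quat(math.radians(124)))
im,E,k=look("cup1"); print(bot.read_clock(), bot.read_position().round(4))
print([(d["bbox"],d["confidence"]) for d in bot.search_frame("wrist","cup")])
xy=(.4584,.1493); circ(im,E,k,xy,.033,.066); circ(im,E,k,xy,.029,.066,(0,200,0)); circ(im,E,k,xy,.024,0,(255,0,0))
cv2.imwrite("pics/cup1.png",im)
E
```

```text
4.3167 [0.4587 0.1487 0.18  ]
[([280.0, 178.0, 92.1, 121.2], 0.65)]
```

View pics/cup1.png

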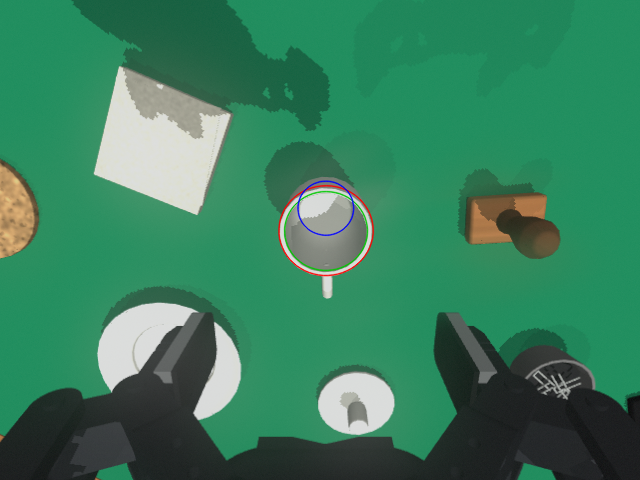

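```bash
python3 - <<'E'
from h import *
print(bot.move_linear([.4584,.1493,.016],speed=.12,until_force=8), bot.read_position().round(4))
bot.set_gripper(0.0,30); print(bot.read_gripper_width(), bot.read_position().round(4))
bot.move_linear([.4584,.1493,.14],speed=.12)
print(bot.read_gripper_width(),bot.read_ft_force().round(2),bot.read_clock())
xy=[.6607,.1083]
bot.move_pose([xy[0],xy[1],.15],quat(math.radians(124)))
print(bot.read_position().round(4),bot.read_ft_force().round(2),bot.read_clock())
im,E,k=look("cup2"); circ(im,E,k,xy,.068,.018); circ(im,E,k,xy,.04,.005,(255,0,0)); cv2.imwrite("pics/cup2.png",im)
p=bot.read_position(); t=bot.camera("top")[:,:,::-1].copy();E,k=ext("top"); circ(t,E,k,p,.033,p[2]+.05); circ(t,E,k,xy,.068,.018)
cv2.imwrite("pics/cup2t.png",cv2.resize(t[100:340,130:450],(800,600)))
E
```

```text
False [0.459  0.1494 0.0166]
0.7520873505547512 [0.459  0.1493 0.0167]
0.7511014754217225 [-0.6   0.02 -1.46] 7.3917
[0.659  0.1086 0.1488] [ 0.8  -0.53 -1.71] 8.2333
```

View pics/cup2.png

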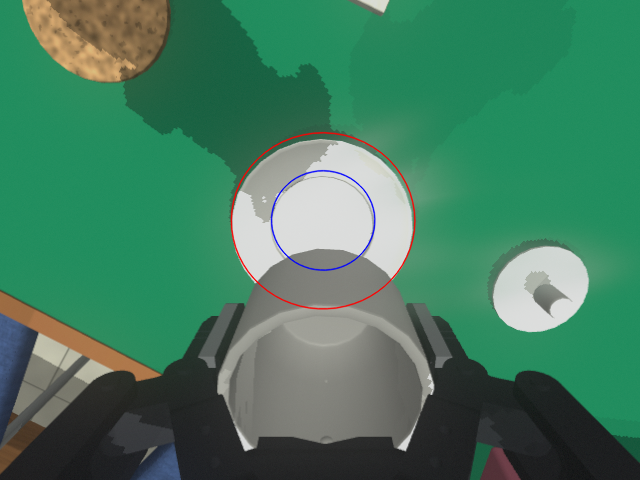

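View pics/cup2t.png

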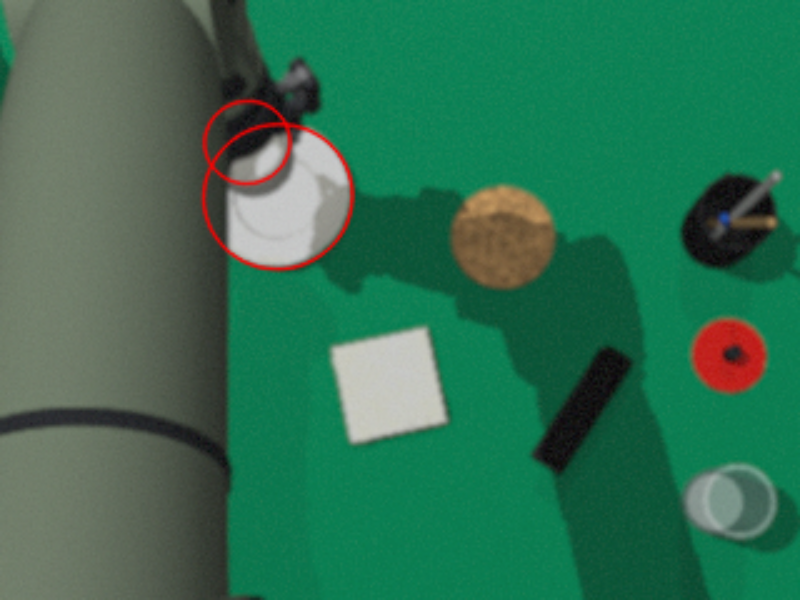

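```bash
python3 - <<'E'
from h import *
bot.wait(.2)
print(bot.read_position().round(4),bot.read_ft_force().round(2),bot.read_clock())
im,E,k=look("cup3")
for i,(dx,c) in enumerate([(0,(0,0,255)),(.0025,(255,0,0))]):
    xy=np.array([.6607,.1083])+dx*np.array([.83,.56]); circ(im,E,k,xy,.068,.018,c); circ(im,E,k,xy,.04,.005,c)
cv2.imwrite("pics/cup3.png",cv2.resize(im[100:320,190:460],(800,652))[:600])
E
```

```text
[0.66   0.1088 0.1505] [ 0.29  0.8  -0.88] 8.5333
```

View pics/cup3.png

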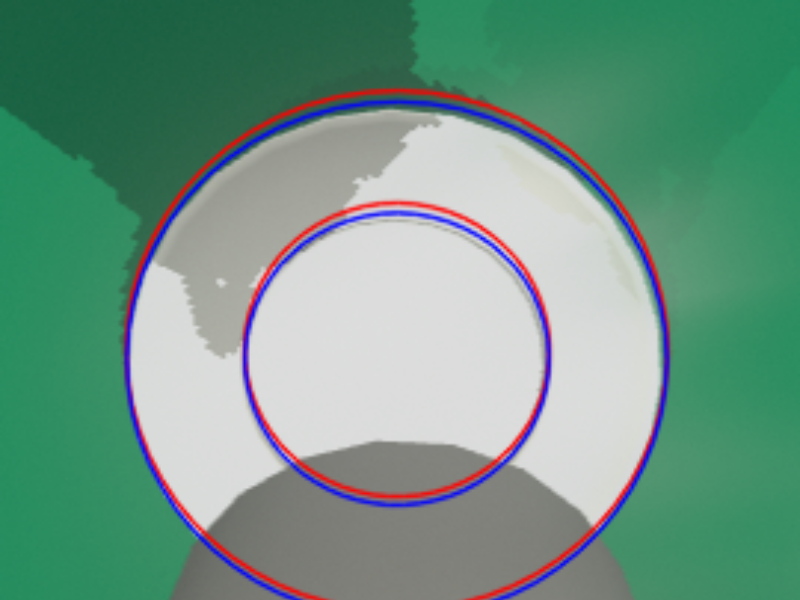

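```bash
python3 - <<'E'
from h import *
xy=np.array([.6607,.1083])+.002*np.array([.83,.56])
bot.move_linear([xy[0],xy[1],.036],speed=.1); bot.wait(.3)
p=bot.read_position();print(p.round(4),bot.read_ft_force().round(2),bot.read_clock())
im,E,k=look("cup4")
for dx,c in [(0,(0,0,255)),(.004,(255,0,0))]:
    q=np.array([.6607,.1083])+dx*np.array([.83,.56]); circ(im,E,k,q,.068,.018,c)
circ(im,E,k,p,.033,p[2]+.05,(0,200,0))
cv2.imwrite("pics/cup4.png",im)
s=bot.camera("side")[:,:,::-1].copy();E,k=ext("side");cv2.imwrite("pics/cup4s_raw.png",s)
for dx,c in [(0,(0,0,255)),(.004,(255,0,0))]:
    q=np.array([.6607,.1083])+dx*np.array([.83,.56]); circ(s,E,k,q,.068,.018,c)
circ(s,E,k,p,.033,p[2]+.05,(0,200,0))
cv2.imwrite("pics/cup4s.png",cv2.resize(s[170:290,160:320],(800,600),interpolation=cv2.INTER_CUBIC))
E
```

```text
[0.6626 0.1095 0.0364] [ 0.45  0.08 -1.91] 10.175
```

View pics/cup4.png

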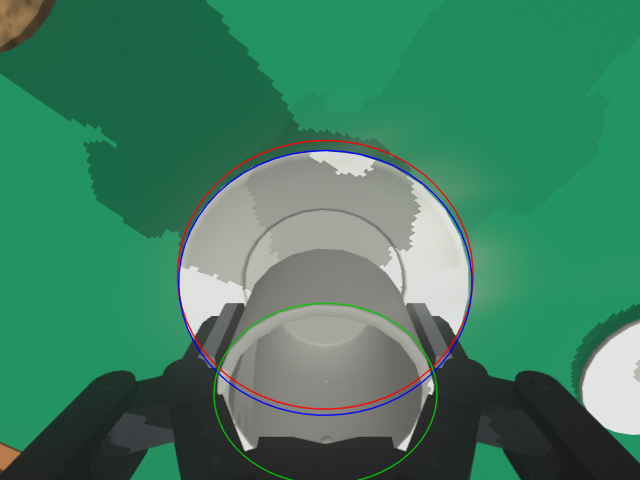

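View pics/cup4s.png

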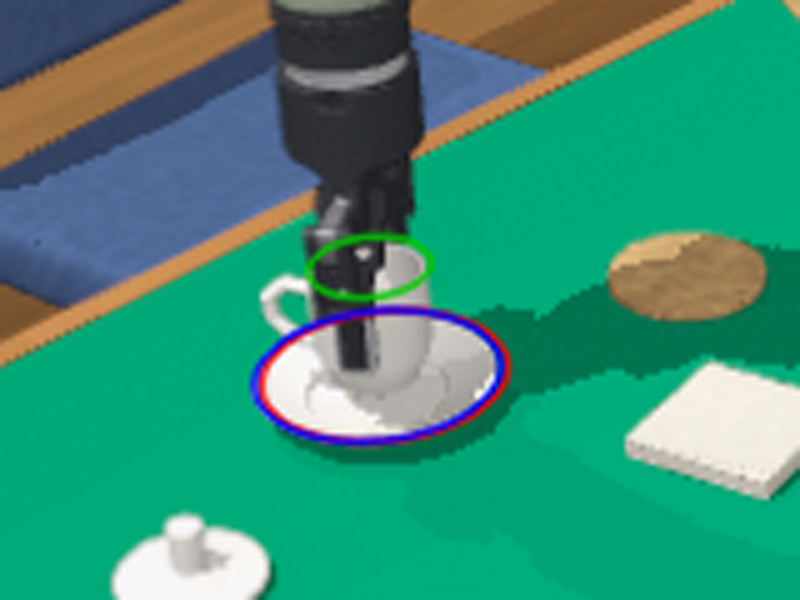

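```bash
python3 - <<'E'
from h import *
xy=np.array([.6607,.1083])+.003*np.array([.83,.56])
bot.move_linear([xy[0],xy[1],.030],speed=.05)
print(bot.move_linear([xy[0],xy[1],.019],speed=.02,until_force=4))
print(bot.read_position().round(4),bot.read_ft_force().round(2),bot.read_clock())
E
```

```text
True
[0.6633 0.1101 0.0217] [-0.33  0.29  4.73] 11.0
```

```bash
python3 - <<'E'
from h import *
bot.set_gripper(1.0); p=bot.read_position()
bot.move_linear([p[0],p[1],.19],speed=.15);bot.wait(.2)
im,E,k=look("cup5"); xy=bot.read_position()[:2]
circ(im,E,k,xy,.033,.071); circ(im,E,k,xy,.068,.018,(255,0,0)); circ(im,E,k,xy,.04,.005,(0,200,0))
cv2.imwrite("pics/cup5.png",cv2.resize(im[120:330,190:470],(800,600))); print(bot.read_clock(),xy)
E
```

```text
12.875 [0.6616251  0.10988019]
```

View pics/cup5.png

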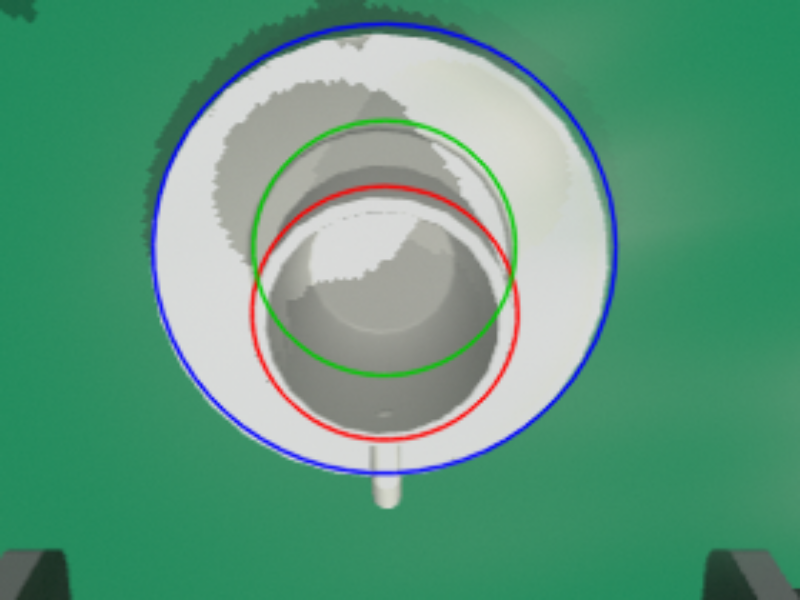

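```bash
python3 - <<'E'
from h import *
bot.move_pose([.3724,-.2822,.24],quat(math.radians(53)));bot.wait(.25)
im,E,k=look("tum1"); p=bot.read_position();print(p.round(4),bot.read_clock())
xy=(.3724,-.2822); circ(im,E,k,xy,.03,.108); circ(im,E,k,xy,.026,.108,(0,200,0)); circ(im,E,k,xy,.03,0,(255,0,0))
print([(d["bbox"],d["confidence"]) for d in bot.search_frame("wrist","tumbler")])
cv2.imwrite("pics/tum1.png",im)
E
```

```text
[ 0.3728 -0.2819  0.2399] 14.9583
[([289.2, 164.4, 82.1, 98.5], 0.77)]
```

View pics/tum1.png

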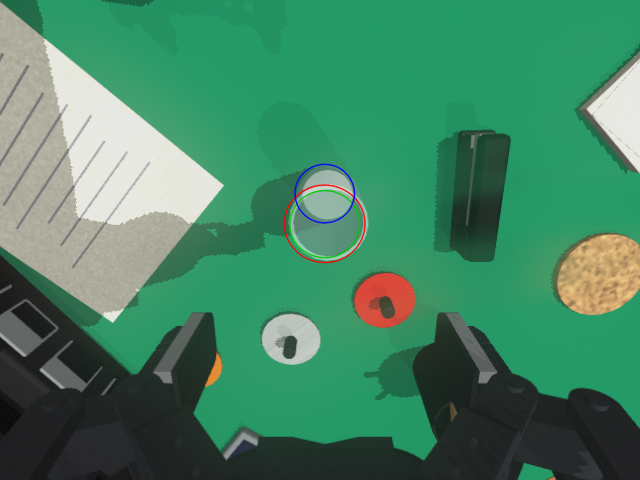

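```bash
python3 - <<'E'
from h import *
xy=np.array([.3724,-.2822])+.0018*np.array([.6,.8])
print(bot.move_linear([*xy,.056],speed=.15,until_force=8), bot.read_position().round(4))
bot.set_gripper(0.0,25); bot.wait(.1); z0=bot.read_position();print(bot.read_gripper_width(), z0.round(4))
bot.move_linear([*xy,.16],speed=.15); print(bot.read_gripper_width(),bot.read_clock())
c=[.6181,-.0978]
bot.move_pose([*c,.16],quat(math.radians(53)));bot.wait(.3)
im,E,k=look("tum2"); p=bot.read_position();print(p.round(4),bot.read_gripper_width(),bot.read_clock())
circ(im,E,k,c,.0475,.007);circ(im,E,k,p,.03,p[2]+.108-.056,(0,200,0)); cv2.imwrite("pics/tum2.png",im)
E
```

```text
False [ 0.374  -0.2812  0.0566]
0.6886627833823056 [ 0.374  -0.281   0.0567]
0.6842277771676974 17.6833
[ 0.6178 -0.0986  0.1603] 0.6823710184174214 19.2
```

View pics/tum2.png

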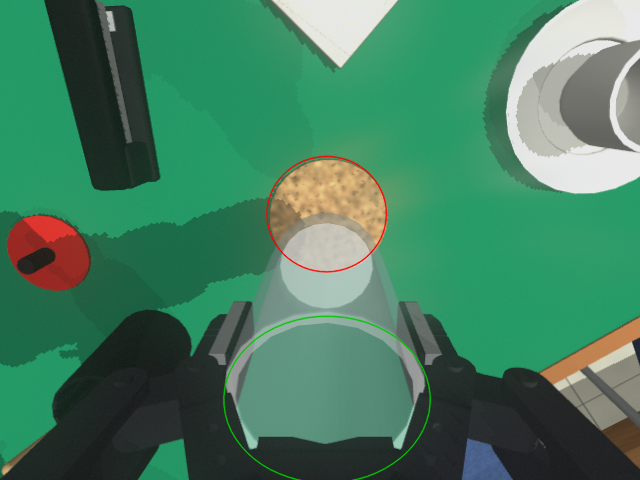

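```bash
python3 - <<'E'
from h import *
c=np.array([.6181,-.0978])+.0012*np.array([.8,-.6])+[.0003,.0003]
bot.move_linear([*c,.08],speed=.15);bot.wait(.3)
im,E,k=look("tum3"); p=bot.read_position();print(p.round(4),bot.read_gripper_width(),bot.read_clock())
circ(im,E,k,c,.0475,.007);circ(im,E,k,p,.03,p[2]-.056,(0,200,0)); cv2.imwrite("pics/tum3.png",im)
E
```

```text
[ 0.6198 -0.0983  0.0808] 0.6849323299686466 20.2333
```

View pics/tum3.png

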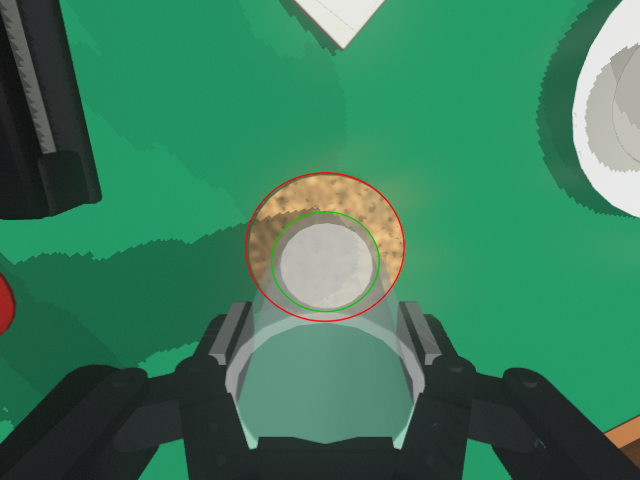

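```bash
python3 - <<'E'
from h import *
c=np.array([.6181,-.0978])+.0012*np.array([.8,-.6])+[.0003,.0003]
bot.move_linear([*c,.071],speed=.05)
print(bot.move_linear([*c,.061],speed=.02,until_force=4),bot.read_position().round(4),bot.read_ft_force().round(2))
bot.set_gripper(1.0); p=bot.read_position()
bot.move_linear([*p[:2],.22],speed=.15);bot.wait(.3)
im,E,k=look("tum4"); p=bot.read_position();print(p.round(4),bot.read_clock())
circ(im,E,k,c,.0475,.007);circ(im,E,k,c,.03,.115,(0,200,0)); cv2.imwrite("pics/tum4.png",im)
E
```

```text
True [ 0.6197 -0.098   0.0635] [0.74 0.43 4.25]
[ 0.6182 -0.0978  0.2196] 22.925
```

View pics/tum4.png

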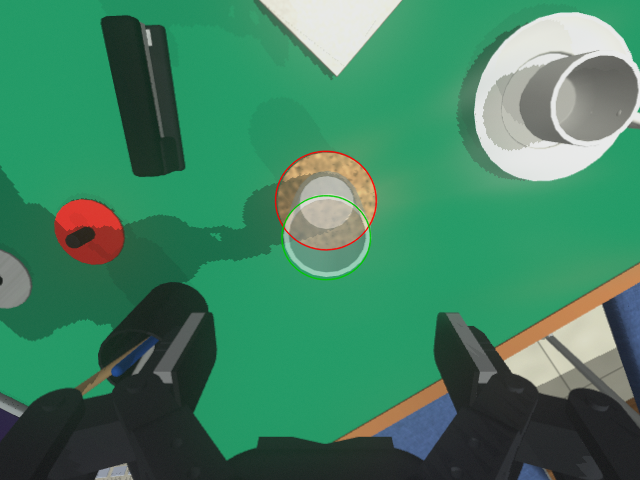

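```bash
python3 - <<'E'
from h import *
xy=(.6068,.2881)
bot.move_pose([*xy,.14],quat(math.radians(115)));bot.set_gripper(.55);bot.wait(.2)
im,E,k=look("cl1"); p=bot.read_position();print(p.round(4),bot.read_clock())
circ(im,E,k,xy,.039,.0068);circ(im,E,k,xy,.0095,.0385,(0,200,0)); cv2.imwrite("pics/cl1.png",im)
print([(d["bbox"],d["confidence"]) for d in bot.search_frame("wrist","cup_lid")])
E
```

```text
[0.6068 0.2881 0.14  ] 25.1083
[([271.3, 175.3, 108.1, 96.1], 0.97)]
```

View pics/cl1.png

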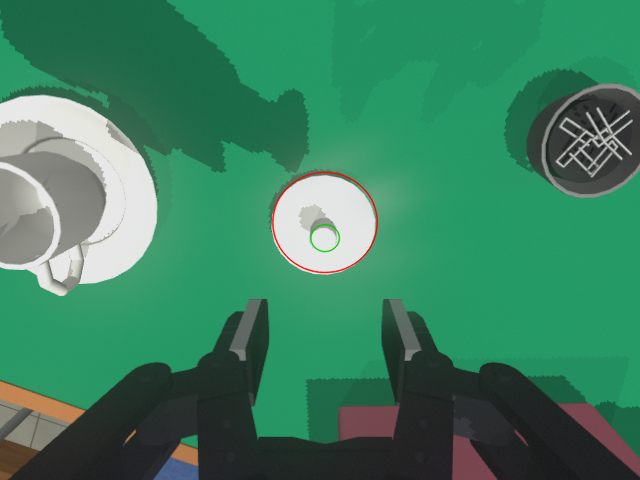

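```bash
python3 - <<'E'
from h import *
xy=np.array([.6068,.2881])+.0015*np.array([.906,.423])
print(bot.move_linear([*xy,.018],speed=.12,until_force=6))
bot.set_gripper(0.0,30); bot.wait(.1);print(bot.read_gripper_width(),bot.read_position().round(4),bot.read_ft_force().round(2))
bot.move_linear([*xy,.15],speed=.15); print(bot.read_gripper_width(),bot.read_clock())
c=[.6635,.1106]
bot.move_pose([*c,.15],quat(math.radians(115)));bot.wait(.3)
im,E,k=look("cl2"); p=bot.read_position();print(p.round(4),bot.read_gripper_width(),bot.read_clock())
circ(im,E,k,p,.039,p[2]-.018+.0068,(0,200,0));circ(im,E,k,c,.033,.071);circ(im,E,k,c,.029,.071); cv2.imwrite("pics/cl2.png",im)
s=bot.camera("side")[:,:,::-1].copy();cv2.imwrite("pics/cl2s.png",cv2.resize(s[140:290,140:340],(800,600),interpolation=cv2.INTER_CUBIC))
E
```

```text
False
0.20833622310349686 [0.6088 0.2889 0.019 ] [-0.99 -0.99  6.11]
0.20796775053853567 27.825
[0.6633 0.1119 0.1501] 0.20658830898195232 28.95
```

View pics/cl2.png

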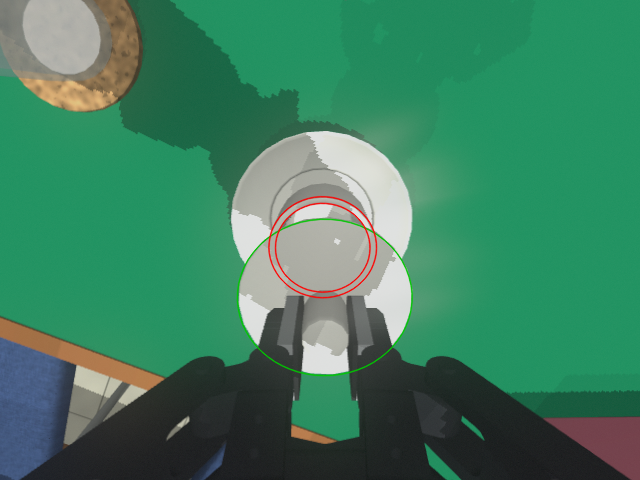

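View pics/cl2s.png

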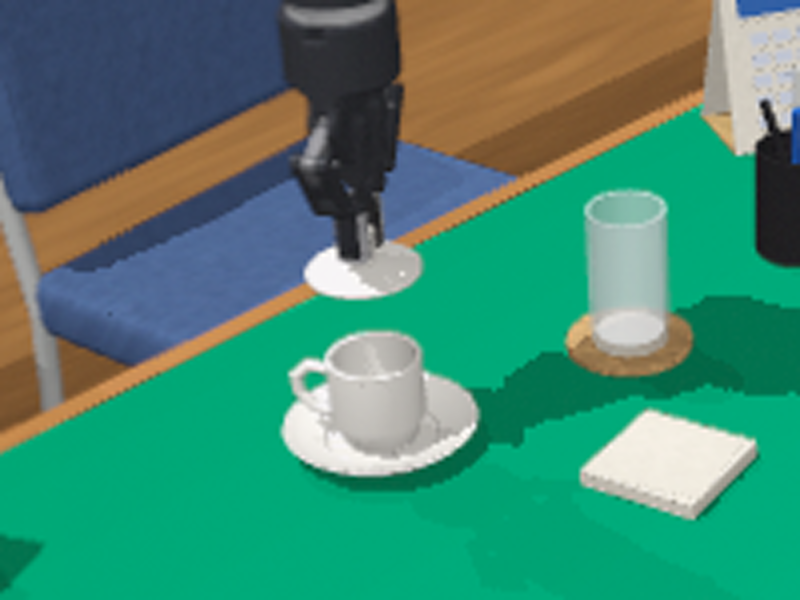

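```bash
python3 - <<'E'
from h import *
c=np.array([.6635,.1106])
bot.move_linear([*c,.097],speed=.1);bot.wait(.3);p=bot.read_position();print(p.round(4))
bot.camera("side")
s=bot.camera("side")[:,:,::-1].copy();cv2.imwrite("pics/cl3s.png",cv2.resize(s[170:290,160:320],(800,600),interpolation=cv2.INTER_CUBIC))
E
```

```text
[0.6639 0.1106 0.0977]
```

View pics/cl3s.png

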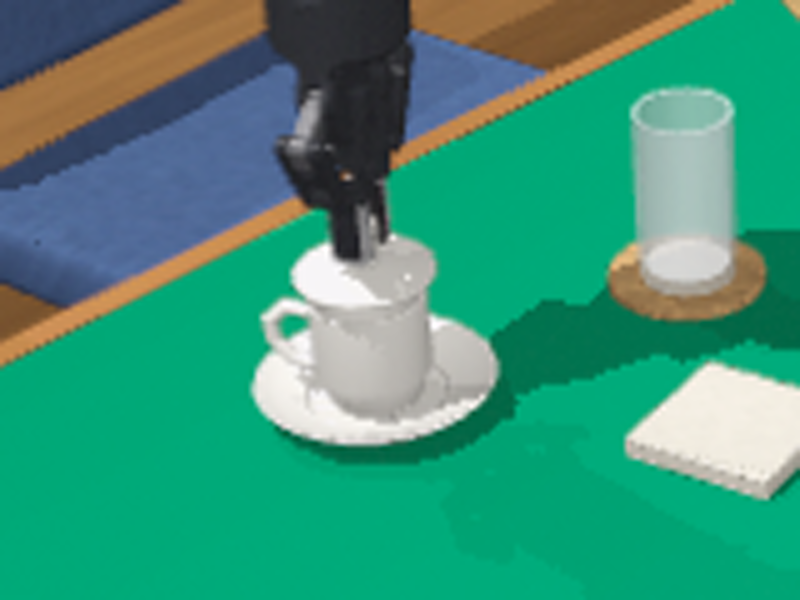

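```bash
python3 - <<'E'
from h import *
s=bot.camera("side")[:,:,::-1].copy();E,k=ext("side");p=bot.read_position();print(p)
circ(s,E,k,p,.039,p[2]-.019+.0068);circ(s,E,k,(.6635,.1106),.033,.071,(255,0,0));circ(s,E,k,(.6635,.1106),.033,.03,(255,0,0));circ(s,E,k,(.6635,.1106),.068,.018,(255,0,0))
circ(s,E,k,(.6194,-.0982),.03,.115,(255,0,0));circ(s,E,k,(.6194,-.0982),.0475,.007,(255,0,0))
cv2.imwrite("pics/cl4s.png",cv2.resize(s[170:290,160:320],(800,600),interpolation=cv2.INTER_CUBIC))
E
```

```text
[0.66362393 0.11061082 0.09728603]
```

View pics/cl4s.png

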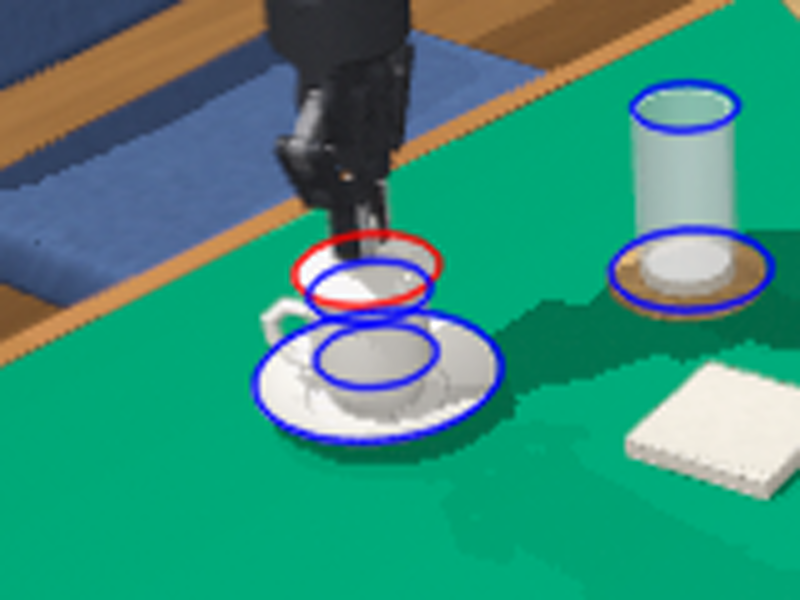

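```bash
python3 - <<'E'
from h import *
c=np.array([.6628,.1101])
print(bot.move_linear([*c,.081],speed=.02,until_force=3),bot.read_position().round(4),bot.read_ft_force().round(2))
bot.set_gripper(.5); bot.wait(.1); p=bot.read_position()
bot.move_linear([*p[:2],.2],speed=.15);bot.wait(.3)
im,E,k=look("cl5"); p=bot.read_position();print(p.round(4),bot.read_clock())
circ(im,E,k,c,.039,.066+.0068);circ(im,E,k,c,.068,.018,(255,0,0));cv2.imwrite("pics/cl5.png",im)
s=bot.camera("side")[:,:,::-1].copy();cv2.imwrite("pics/cl5s.png",cv2.resize(s[170:290,160:320],(800,600),interpolation=cv2.INTER_CUBIC))
E
```

```text
True [0.6628 0.1102 0.085 ] [-0.61 -0.98  4.05]
[0.6616 0.1101 0.1994] 32.475
```

View pics/cl5.png

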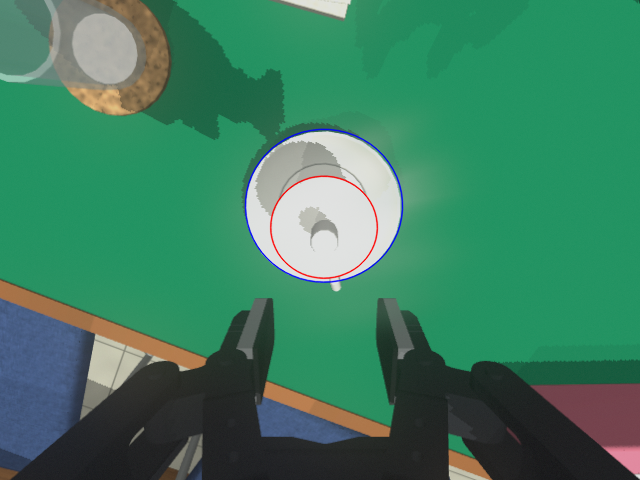

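View pics/cl5s.png

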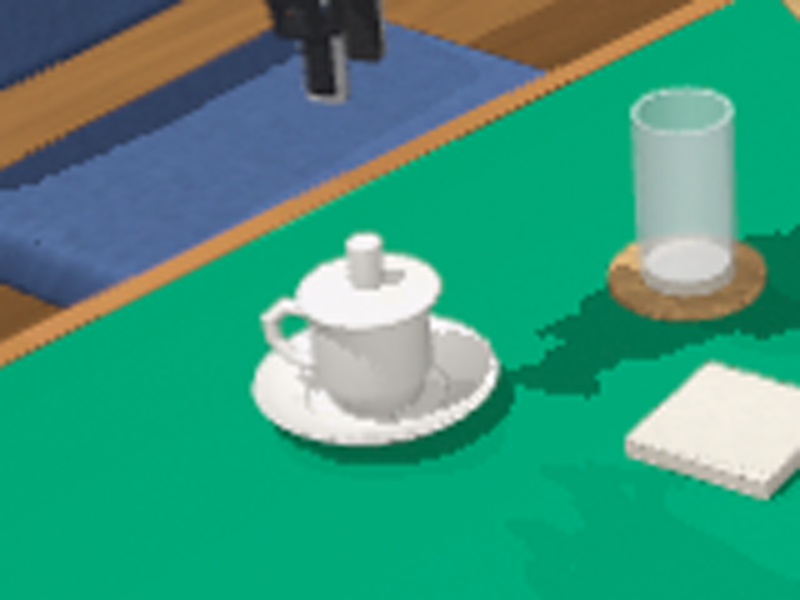

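```bash
python3 - <<'E'
from h import *
p=bot.read_position();bot.move_linear([p[0],p[1],.26],speed=.2)
xy=(.4825,-.4134)
bot.move_pose([*xy,.25],quat(math.radians(49)));bot.move_linear([*xy,.15],speed=.2);bot.wait(.3)
im,E,k=look("tl1"); p=bot.read_position();print(p.round(4),bot.read_clock())
circ(im,E,k,xy,.0335,.0065);circ(im,E,k,xy,.007,.034,(0,200,0)); cv2.imwrite("pics/tl1.png",im)
E
```

```text
[ 0.4829 -0.4138  0.151 ] 35.9667
```

View pics/tl1.png

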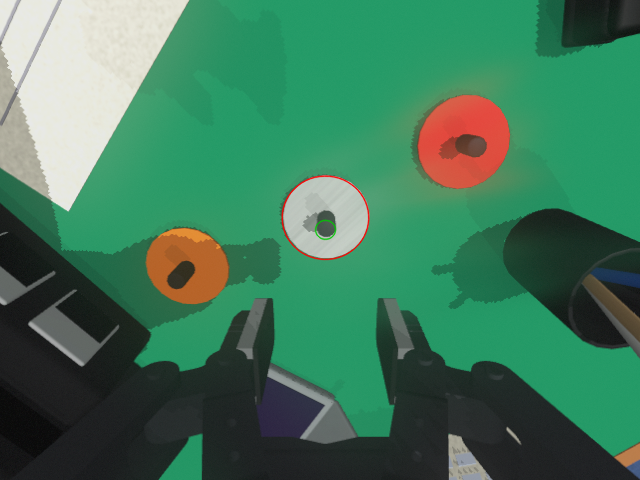

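```bash
python3 - <<'E'
from h import *
xy=(.4825,-.4134)
print(bot.move_linear([*xy,.015],speed=.12,until_force=6))
bot.set_gripper(0.0,30); bot.wait(.1);print(bot.read_gripper_width(),bot.read_position().round(4),bot.read_ft_force().round(2))
bot.move_linear([*xy,.26],speed=.2); print(bot.read_gripper_width(),bot.read_clock())
c=[.6194,-.0982]
bot.move_pose([*c,.24],quat(math.radians(60)));bot.move_linear([*c,.19],speed=.15);bot.wait(.3)
im,E,k=look("tl2"); p=bot.read_position();print(p.round(4),bot.read_gripper_width(),bot.read_clock())
circ(im,E,k,p,.0335,p[2]-.0155+.008,(0,200,0));circ(im,E,k,c,.0475,.007);circ(im,E,k,c,.03,.115); cv2.imwrite("pics/tl2.png",im)
s=bot.camera("side")[:,:,::-1].copy();E,k=ext("side");cv2.imwrite("pics/tl2s.png",cv2.resize(s[110:260,200:400],(800,600),interpolation=cv2.INTER_CUBIC))
E
```

```text
False
0.14581139804276336 [ 0.4829 -0.4138  0.0158] [-0.4   0.53  5.42]
0.15269946434553539 39.0833
[ 0.6198 -0.0983  0.1908] 0.14353823775446772 41.2167
```

View pics/tl2.png

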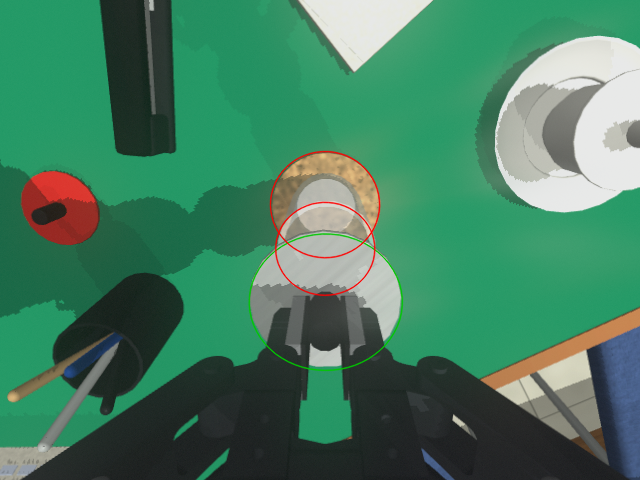

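View pics/tl2s.png

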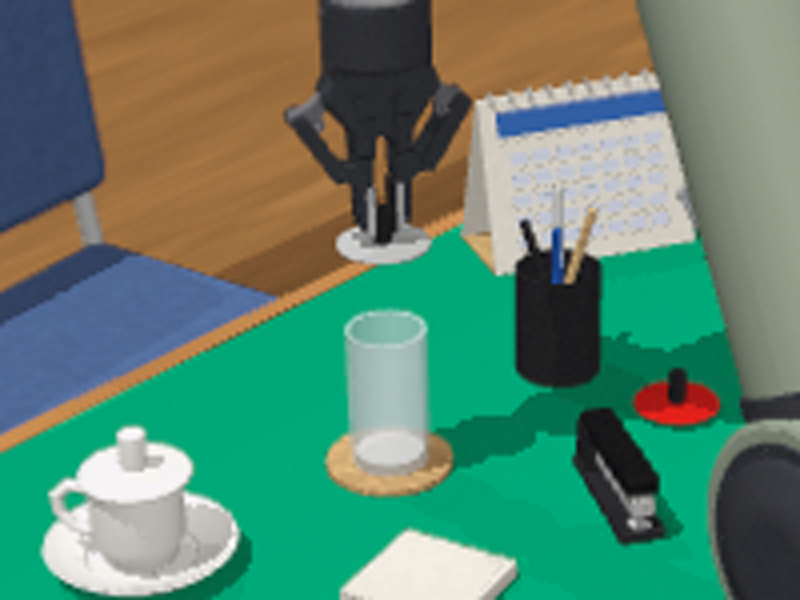

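```bash
python3 - <<'E'
from h import *
c=np.array([.6194,-.0982])
bot.move_linear([*c,.136],speed=.1);bot.wait(.3);print(bot.read_position().round(4))
s=bot.camera("side")[:,:,::-1].copy();cv2.imwrite("pics/tl3s.png",cv2.resize(s[140:260,210:370],(800,600),interpolation=cv2.INTER_CUBIC))
print(bot.move_linear([*c,.122],speed=.02,until_force=3),bot.read_position().round(4),bot.read_ft_force().round(2))
E
```

```text
[ 0.6198 -0.0983  0.1366]
True [ 0.6193 -0.0981  0.1258] [-0.81 -0.55  4.03]
```

View pics/tl3s.png

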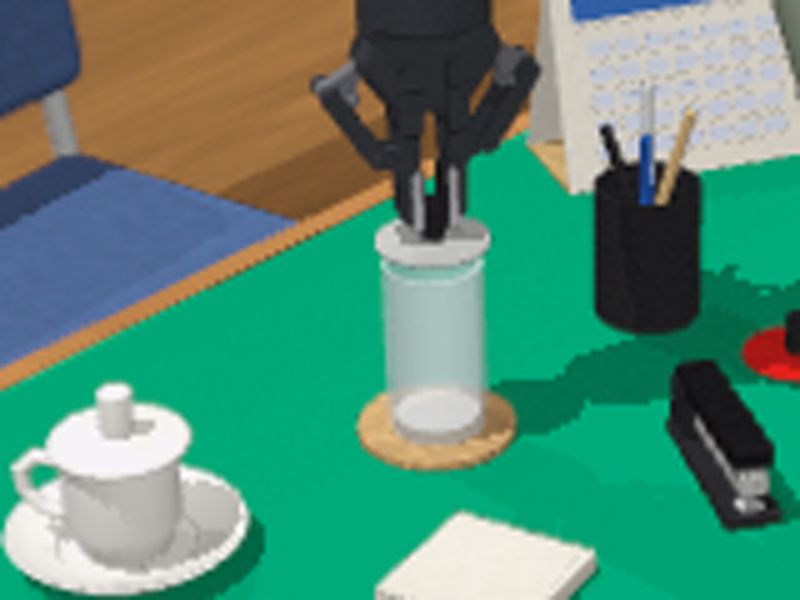

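Seated exactly at the predicted height. I'll release, retreat and check everything.

```bash
python3 - <<'E'
from h import *
c=np.array([.6194,-.0982])
bot.set_gripper(.5); bot.wait(.1); p=bot.read_position()
bot.move_linear([*p[:2],.25],speed=.15);bot.wait(.3)
im,E,k=look("f1"); circ(im,E,k,c,.0335,.118);circ(im,E,k,c,.0475,.007,(255,0,0));cv2.imwrite("pics/f1.png",im)
bot.move_pose([.42,-.1,.3],quat(math.radians(80)));bot.wait(.3)
s=bot.camera("side")[:,:,::-1].copy();cv2.imwrite("pics/f1s.png",cv2.resize(s[150:300,180:380],(800,600),interpolation=cv2.INTER_CUBIC))
t=bot.camera("top")[:,:,::-1].copy();cv2.imwrite("pics/f1t.png",t);print(bot.read_clock(),bot.read_ft_force().round(2))
E
```

```text
45.9083 [-0.12  0.55 -0.56]
```

View pics/f1.png

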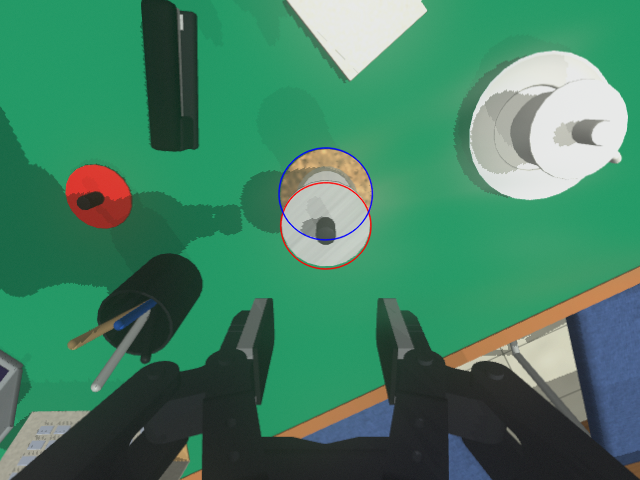

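View pics/f1s.png

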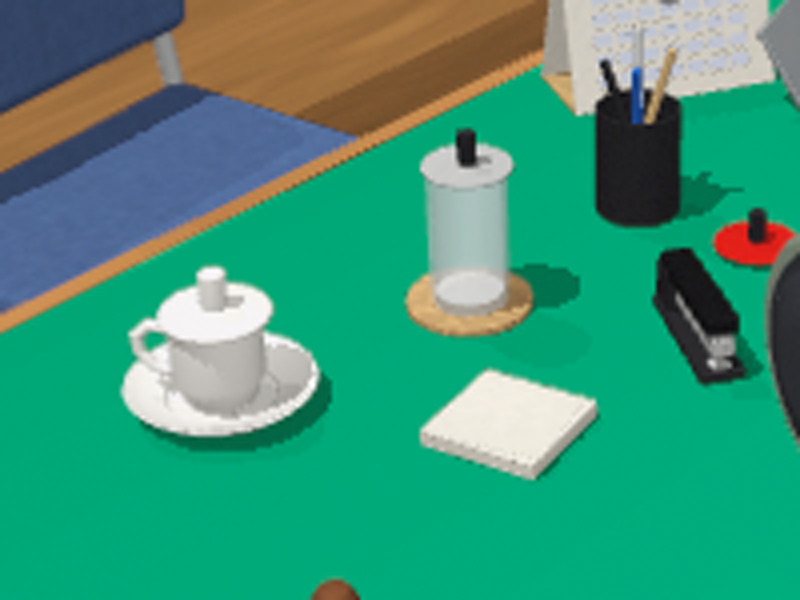

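View pics/f1t.png

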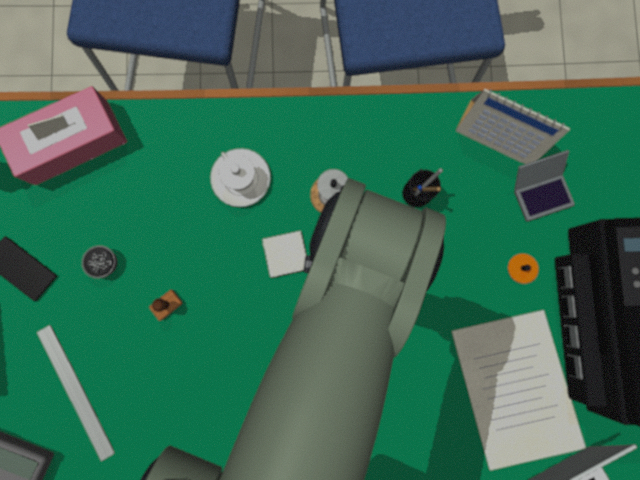

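The last pictures show both covered vessels upright and centred with level lids. In the top view the saucer (240,178) and coaster (about 331,195) haven't moved. The clip dish (99,262), stamp (165,305) and pen pot (422,188) also look unmoved. The arm is clear.

```bash
python3 - <<'E'
from cell import bot
bot.close_job()
E
```

```text
the job is handed in; nothing more can be done
```

The tea things are laid out and I've handed the job in, at about 46 s on the robot's clock. The cup stands on the saucer with the porcelain lid on it. The tumbler stands on the coaster with the steel lid on it; I left the red and orange look-alike lids alone.

**Seating:** Both lids touched down at the height expected for a seated lid: TCP 85.0 mm for the cup lid and 125.8 mm for the tumbler lid. I set each piece down until the force changed by only 3–4 N.

**Centring:** The last pictures show both vessels upright with level lids. The circles I projected for each piece match the pictures to about 1–2 mm.

**Other things:** The saucer, pen pot, stamp and clip dish look unmoved in the final top view. The arm partly hid the coaster and fully hid the stapler there. The coaster matched its first position in the last wrist view, and the stapler stood upright in the side view, though I didn't measure it.

**One disagreement:** The top and wrist cameras put the saucer about 3–4 mm apart before the cup went down. I aimed between them, nearer the wrist camera's position. Afterwards the wrist view showed the cup centred in the saucer to about 1 mm.

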